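# Pack the accessory kits of two keyboard orders

### The arm

A 7-joint arm with a two-finger parallel gripper is mounted at the origin on the work surface. World frame = base frame: x ahead of the robot, y to its left, z up, the work surface at z = 0. Lengths are in m, angles in rad, forces in N, time in s.
With the tool pointing down it reaches from about 0.425 to 1.025 m from the base axis. Payload 9.4 kg.
Tool frame: the origin (TCP) lies at the very end of the fingers, on their centre line; the grasp point (between the pads) lies 19 mm behind it; z points along the fingers, y is the line along which they close (so a half turn about z gives the same grasp; the last joint's range is limited). The gripper opens to 85 mm and grips with 20 to 120 N. Pads are 22 mm wide; open, the fingers measure 114 mm over their backs; the gripper's body (76 mm by 85 mm) begins 54 mm behind the grasp point. The pads swing forward as they close: fully open they stand 13 mm farther back than shut.
Start: joints at [-1.277, 0.599, -0.003, 1.599, 0.002, 0.943, -0.08], TCP at [0.263, 0.676, 0.231] pointing down, gripper open.
Joint ranges: [-2.57, 2.57], [-0.35, 1.97], [-1.29, 1.29], [0.11, 2.56], [-1.05, 4.19], [0.11, 1.86], [-2.63, 2.63]. Speed limits (rad/s): [2.22, 2.22, 3.01, 3.01, 3.14, 3.14, 3.14].

### API

Orientations are given as a unit quaternion [x, y, z, w].
In Python, from plant import sensors, viewer, sign_off gives the robot as it stands. The module is installed in compiled form; this text tells all that it offers.
- The arm moves only by the tool carry_out, never from a script. Its argument "motion" is text: rows parted by semicolons, each of 5 numbers parted by spaces: the closure in counts, from 0 (fully open) to 255 (shut), then the shift along the tool's x, y, z scaled (see below), then the turn about the tool's z scaled (see below). In form: claw tx ty tz yaw; .... A call has 1 to 5 rows; each row shifts and turns the commanded pose from where the row before left it, along the tool's axes as they then stand; what a row does not reach is not made up. The controller multiplies each number of a shift by 500 mm and each number of a turn by 45 degrees. A row lasts 1/8 s, in which the tool goes at most 62.5 mm and 10.7 degrees, less where a joint would pass 70% of its speed; a pose out of reach is approached as far as the arm can. A call with a number of a shift or a turn outside -1 to 1 is refused whole. A call with a gripper value outside its range is refused whole. The fingers move at their own pace and stop on an object; the grip force is fixed at half the most. Time passes only in rows, so rows that do not move let the fingers close. It gives the time, the measured TCP pose, the force, the opening and the grip force at its end, in the units of the state.
- sensors.get_state(): the state, without advancing time (a new reading comes with each control period).
- viewer.grab_frame(name): name is "scene" or "top" or "wrist"; returns a dict with "color" (384x512x3 uint8, blue, green, red), "range_z" (384x512 float32, m along the optical axis (not along the pixel's ray), 0 where there is no reading), "intrinsics" (3x3 intrinsics, pixels), "dist" ([k1, k2, p1, p2, k3] as OpenCV has them; the pictures are not rectified), "R" (3x3) and "t" (3): a world point X has camera coordinates R X + t. Camera axes: x right, y down, z forward; pixel columns grow to the right and rows downward; lengths in m; the calibration is good to about 2 mm. A picture is of the moment at which its call begins.
- sign_off(): hands the job in; it is judged then, once.
The state is a dict: "clock": time; "qpos": joint angles; "joint_velocities": joint speeds; "tau": joint torques, N m; "tcp_pos": TCP position; "orientation": TCP orientation; "contact_force": force on the tool from outside, world axes, zero at the start; "torque": the same for the moment, N m; "opening": finger opening in m; "grip_force": force on a finger pad.
Only numpy, scipy, OpenCV 4.12 (cv2) and the standard library are available. Lean on these libraries where they do the work, as an engineer would, in place of code of your own. Each camera call takes 0.05 s, during which the arm holds its last target. There are 200 camera calls.

### The job

Pack the accessory kits into the two open cartons, each thing flat on the floor of its compartment, the same way up as you found it, one thing to a compartment. The carton with the long keyboard gets the wire keycap puller in its long compartment, and the small knob and the case of screws in its two short ones, either way round; the carton with the short key pad gets the steel switch puller in its long compartment and the large knob in its short one. Leave the jar, the tape dispenser and the pen cup where they stand.

Things in the scene. Friction and masses are not known exactly. Their poses are not given: they have to be found in the camera images.
- board_box: Open black carton, fixed, 192 (x) by 258 mm (y), walls 30 mm high, 4 thick; floor top at z = 3. Origin: centre of underside, z up; +x half: bay with the 12-column keyboard, 237 long, to z = 32. -x half (robot side): kit compartments, x -92 to -2 (centre -47), dividers 4 thick, 22 high: long one y +15 to +125 (centre +70); short ones y -55 to +11 (centre -22) and y -125 to -59 (centre -92). Sizes in mm.
- pad_box: Open black carton, fixed, 192 (x) by 188 mm (y), walls 30 mm high, 4 thick; floor top at z = 3. Origin: centre of underside, z up; +x half: bay with the 6-column key pad, 122 long, and grey foam, to z = 32. -x half (robot side): kit compartments, x -92 to -2 (centre -47), dividers 4 thick, 22 high: long one y -20 to +90 (centre +35); short one y -90 to -24 (centre -57). Sizes in mm.
- keycap_puller: Wire keycap puller lying flat, 84 mm long: white plastic handle 44 long, 16 wide, 12 mm high, then two thin bowed steel wires, 23 mm wide overall. Origin: centre of its underside at mid-length; x along it to the wire end, z up. The handle spans x -42 to +2 mm: grip it across its width (along y) at x = -20 mm. 16 g.
- switch_puller: Steel switch puller lying flat: hairpin of two arms with a dark rubber sleeve on each and inturned jaws; 79 mm long, 24 mm wide over the sleeves, 10 mm high, rigid. Origin: centre of its underside; x along it to the jaws, z up. The sleeves span x -22 to +14 mm: grip across them (along y) at x = -4 mm. About 25 g.
- small_knob: Small round aluminium encoder knob, knurled, standing on its base: 22 mm across the 4 mm high skirt, 20 mm across the body above it, 18 mm high. Origin: centre of its underside; z up. 16 g.
- large_knob: Large round aluminium encoder knob, knurled, standing on its base: 36 mm across the 4 mm high skirt, 32 mm across the body above it, 20 mm high. Origin: centre of its underside; z up. About 45 g.
- screw_case: Small closed plastic case of spare screws, grey base and clear lid (shut for good), 46 mm long (x), 35 mm wide (y), 20 mm high. Origin: centre of its underside; z up. About 30 g.
- grease_jar: Amber glass jar of switch grease with a black screw lid, 47 mm across, 38 mm high, standing among the stock; not part of any kit. Origin: centre of its underside.
- tape_dispenser: Black desk tape dispenser, 140 mm long (x), 55 mm wide, 82 mm high with its roll, to the left of the work; not used. Origin: centre of its underside.
- pen_cup: Dark metal pen cup with pens, 76 mm across, about 155 mm high over the pens, to the right of the work; not used. Origin: centre of the cup's underside.

How it is judged:
By the outcome, as a careful person would: the job done as asked, in the order asked, and still so for the second after the job is handed in, with the robot touching nothing.
It also fails if it takes over 125 s, if anything falls off the work surface, if the arm or the gripper's body presses on something with over 40 N, if the wrist force passes 120 N, or if a joint passes its speed limit or range.

## Working session

There is one attempt and no reset: what is moved stays moved. The work goes in short steps, Python scripts to look and compute and a tool call to move; the robot and the scene stay as the last step left them, time stands still between calls to the robot, and variables do not carry over. Pictures are saved under pics/ and viewed, at most 14 in all, crops included, and the job is handed in when it is done.

Besides the shell and the picture viewer there is one more tool, called as a command line: name --argument value ..., lists and objects as JSON in quotes. carry_out: Moves the arm, as the interface text tells. Shifts and turns lie within -1 to 1; 1 stands for 500 mm of shift or 45 degrees of turn. Its arguments: {"type":"object","properties":{"motion":{"type":"string"}},"required":["motion"]}

```bash
mkdir -p pics
cat > h.py <<'E'
import numpy as np, cv2
from plant import sensors, viewer, sign_off
def grab(n):
    f=viewer.grab_frame(n); np.savez('%s.npz'%n,**{k:np.array(v) for k,v in f.items()}); return f
def load(n): return dict(np.load('%s.npz'%n))
def world(f,u,v,z=None):
    K=np.array(f['intrinsics']);R=np.array(f['R']);t=np.array(f['t'])
    p=cv2.undistortPoints(np.array([[[u,v]]],float),K,np.array(f['dist']))[0,0]
    d=R.T@np.array([p[0],p[1],1]); c=-R.T@t
    if z is not None: return c+d*(z-c[2])/d[2]
    return c+d*float(f['range_z'][int(round(v)),int(round(u))])
def pts(f):
    h,w=f['range_z'].shape; K=np.array(f['intrinsics'])
    g=np.stack(np.meshgrid(np.arange(w),np.arange(h)),-1).reshape(-1,1,2).astype(float)
    p=cv2.undistortPoints(g,K,np.array(f['dist']))[:,0]
    zz=f['range_z'].reshape(-1,1); X=np.hstack([p*zz,zz])
    X=(X-np.array(f['t']))@np.array(f['R']); X[zz[:,0]==0]=np.nan
    return X.reshape(h,w,3)
E
python3 - <<'E'
from h import *
for n in ("top","scene"):
    f=grab(n); cv2.imwrite('pics/%s0.png'%n,cv2.resize(f['color'],None,fx=1.5,fy=1.5)); print(n,-np.array(f['R']).T@f['t'])
s=sensors.get_state(); print(s)
E
```

```text
top [ 0.33059756 -0.01114414  1.19549138]
scene [1.73882072 0.05843893 0.86548392]
{'clock': 0.1, 'qpos': array([-1.27667241,  0.60007522, -0.00254018,  1.60001697,  0.00177469,
        0.94291127, -0.07979604]), 'joint_velocities': array([-0.00116738, -0.00157152,  0.00045336,  0.0005854 , -0.00016906,
        0.00073434,  0.00072303]), 'tau': array([ 5.08713725e-03, -7.77994394e+01,  1.57020807e+00, -2.58624673e+01,
        1.26063780e-02,  5.52623416e-03, -7.77338130e-06]), 'tcp_pos': array([0.26258676, 0.67533877, 0.23049337]), 'orientation': array([ 1.84329347e-01,  9.82864281e-01, -7.00370015e-04, -7.40871876e-05]), 'contact_force': array([-0.54995128,  0.04330968, -0.7697672 ]), 'torque': array([-0.03310823, -0.014623  ,  0.02284959]), 'grip_force': 0.0, 'opening': 0.08553445047419451}
```

View pics/top0.png

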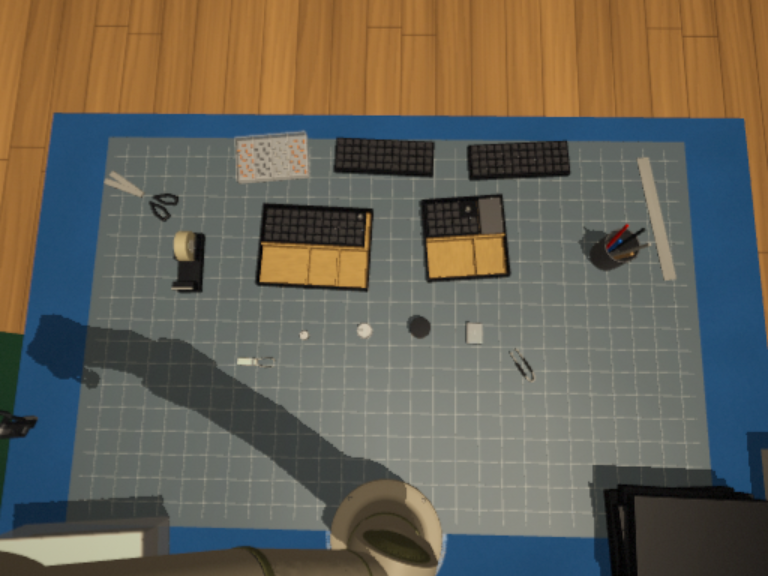

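View pics/scene0.png

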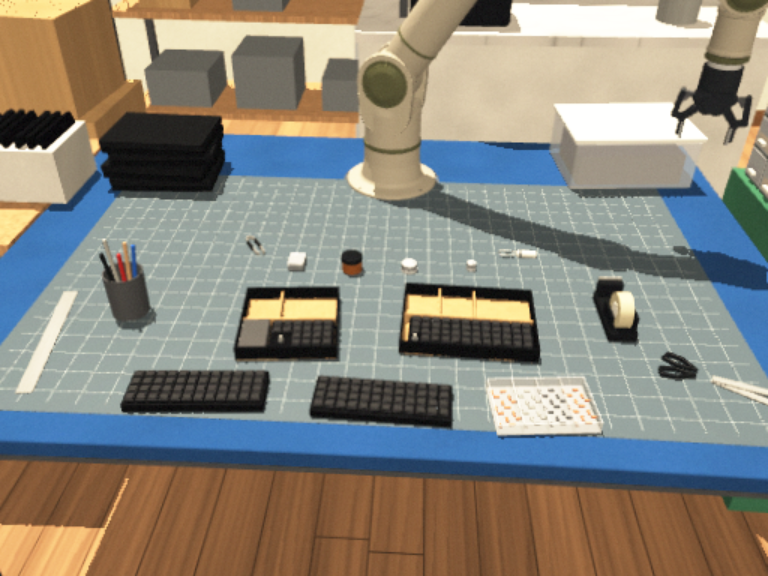

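Top view: keyboard carton at (315,248), pad carton at (466,238). Keycap puller is at (255,362), small knob (304,335), large knob (364,330), jar (420,327), screw case (475,333) and switch puller (522,364). I'll enlarge these areas.

Run:
```python
from h import *
f=load('top'); c=f['color']
a=c[210:260,150:360]   # objects
cv2.imwrite('pics/c1.png',cv2.resize(a,None,fx=3.8,fy=3.8,interpolation=cv2.INTER_CUBIC))
b=c[125:200,165:345]
cv2.imwrite('pics/c2.png',cv2.resize(b,None,fx=4,fy=4,interpolation=cv2.INTER_CUBIC))
P=pts(f)
for n,(u,v) in dict(kp=(165,241),sk=(203,223),lk=(243,220),jar=(280,218),sc=(317,222),sp=(348,243)).items():
    q=P[v-15:v+16,u-20:u+21].reshape(-1,3); m=q[:,2]>0.006; r=q[m]
    print(n,m.sum(),r.mean(0).round(4),r.max(0).round(3),r.min(0).round(3))
print(np.nanmedian(P[280:320,200:300,2]))
```

```text
kp 83 [0.3653 0.3137 0.0109] [0.383 0.365 0.017] [0.319 0.258 0.006]
sk 46 [0.4344 0.1925 0.0135] [0.477 0.262 0.024] [0.4   0.125 0.006]
lk 95 [0.4408 0.0576 0.0169] [0.487 0.125 0.025] [0.399 0.008 0.006]
jar 169 [ 0.4479 -0.0655  0.0353] [ 0.499 -0.005  0.043] [ 0.4   -0.104  0.006]
sc 161 [ 0.4404 -0.1895  0.0191] [ 0.492 -0.145  0.026] [ 0.402 -0.247  0.006]
sp 64 [ 0.3681 -0.3069  0.0093] [ 0.413 -0.272  0.014] [ 0.33  -0.366  0.006]
0.00038233588616747743
```

View pics/c1.png

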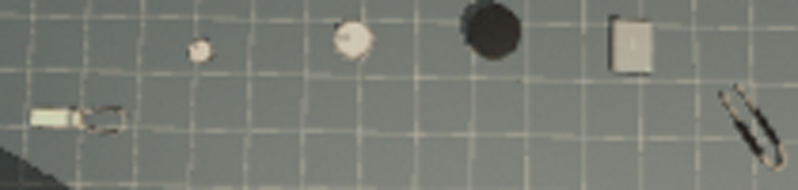

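View pics/c2.png

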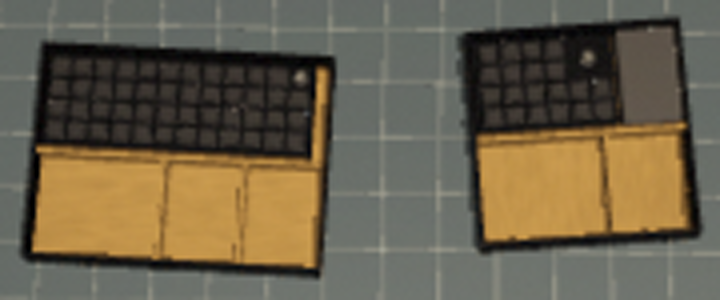

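```bash
cat >> h.py <<'E'
def fitbox(W,L,H):  # W: 4 world corners (+x+y, +x-y, -x-y, -x+y)
    q=np.array([[H[0],H[1]],[H[0],-H[1]],[-H[0],-H[1]],[-H[0],H[1]]])
    c=W.mean(0); A=(W-c)[:,:2]; th=np.arctan2((q[:,0]*A[:,1]-q[:,1]*A[:,0]).sum(),(q*A).sum())
    R=np.array([[np.cos(th),-np.sin(th)],[np.sin(th),np.cos(th)]])
    return c[:2],th,np.abs(A-q@R.T).max()
E
python3 - <<'E'
from h import *
f=load('top')
w=lambda x,y,z,s,o: world(f,(x+.5)/s-.5+o[0],(y+.5)/s-.5+o[1],z)
B=dict(board=([(43,43),(335,58),(321,274),(25,256)],(.096,.129),[('L',70),('S1',-22),('S2',-92)]),
 pad=([(462,32),(678,20),(702,236),(480,250)],(.096,.094),[('L',35),('S',-57)]))
for n,(c,H,cc) in B.items():
    W=np.array([w(x,y,.03,4,(165,125)) for x,y in c]); o,th,e=fitbox(W,None,H)
    R=np.array([[np.cos(th),-np.sin(th)],[np.sin(th),np.cos(th)]])
    print(n,o.round(4),np.degrees(th).round(2),'err',e.round(4),np.linalg.norm(W[0]-W[1]).round(3),np.linalg.norm(W[1]-W[2]).round(3))
    for k,y in cc: print('  ',k,(o+R@[-.047,y/1000]).round(4))
for n,x,y,z in [('kp handle',51.5,118,.012),('kp L',31,118,.012),('kp wire end',127,121,.004),('sk',200,51,.018),('lk',352,40,.02),('case',632,45,.02),('c',612,18,.02),('c',612,70,.02),('c',654,20,.02),('sp',754,128,.01),('jaw',731,89,.008),('bend',777,168,.008),('jar',493,30,.038)]:
    print(n,w(x,y,z,3.8,(150,210)).round(4))
E
```

```text
board [0.6329 0.1739] -2.26 err 0.0031 0.256 0.191
   L [0.5887 0.2457]
   S1 [0.585  0.1538]
   S2 [0.5823 0.0839]
pad [ 0.6582 -0.1696] 4.62 err 0.0014 0.188 0.192
   L [ 0.6085 -0.1385]
   S [ 0.6159 -0.2302]
kp handle [0.3674 0.3239 0.012 ]
kp L [0.3671 0.3422 0.012 ]
kp wire end [0.3663 0.2581 0.004 ]
sk [0.4289 0.1929 0.018 ]
lk [0.4408 0.0575 0.02  ]
case [ 0.4407 -0.1903  0.02  ]
c [ 0.4644 -0.1729  0.02  ]
c [ 0.4183 -0.1725  0.02  ]
c [ 0.4632 -0.21    0.02  ]
sp [ 0.3703 -0.2982  0.01  ]
jaw [ 0.4042 -0.2792  0.008 ]
bend [ 0.3359 -0.3179  0.008 ]
jar [ 0.45   -0.0667  0.038 ]
```

```bash
cat >> h.py <<'E'
def yaw(s):
    x,y,z,w=s['orientation']; return np.degrees(np.arctan2(1-2*(x*x+z*z),2*(x*y-z*w)))
def to(x,y,z,psi,s=None):
    """units to turn first (yaw), then shift in tool axes after the turn"""
    s=s or sensors.get_state(); p=s['tcp_pos']; a=yaw(s); d=(a-psi+90)%180-90; n=np.radians(a-d)
    D=np.array([x,y,z])-p; t=np.array([-np.sin(n)*D[0]+np.cos(n)*D[1],np.cos(n)*D[0]+np.sin(n)*D[1],-D[2]])/.5
    print('t %.2f now'%s['clock'],p.round(4),'psi %.1f'%a,'| turn %.3f shift'%(d/45),t.round(3),'open %.4f grip %.1f'%(s['opening'],s['grip_force']),'j7 %.2f'%s['qpos'][6])
E
python3 - <<'E'
from h import *
to(.367,.3235,.2,-.5)
E
```

```text
t 0.10 now [0.2626 0.6753 0.2305] psi 68.8 | turn 1.539 shift [-0.702  0.215  0.061] open 0.0855 grip 0.0 j7 -0.08
```

carry_out --motion "100 0 0 0 0.22; 100 0 0 0 0.22; 100 0 0 0 0.22; 100 0 0 0 0.22; 100 0 0 0 0.22"

```text
clock: 0.72
tcp_pos: [0.2626, 0.6755, 0.2308]
orientation: [0.581, 0.814, -0.0, 0.0]
contact_force: [-0.5, -0.3, -0.3]
opening: 0.0517
grip_force: 0.0
```

carry_out --motion "100 0 0 0 0.22; 100 0 0 0 0.22; 100 -0.08 0.02 0.006 0; 100 -0.08 0.02 0.006 0; 100 -0.08 0.02 0.006 0"

```text
clock: 1.35
tcp_pos: [0.2916, 0.554, 0.2218]
orientation: [0.71, 0.704, -0.0, 0.0]
contact_force: [0.7, 0.5, 0.2]
opening: 0.0518
grip_force: 0.0
```

carry_out --motion "100 -0.08 0.03 0.01 0; 100 -0.08 0.03 0.01 0; 100 -0.08 0.03 0.01 0; 100 -0.08 0.03 0.01 0; 100 -0.08 0.03 0.01 0"

```text
clock: 1.98
tcp_pos: [0.3649, 0.3534, 0.197]
orientation: [0.71, 0.704, -0.0, 0.0]
contact_force: [0.9, 1.0, -0.8]
opening: 0.0521
grip_force: 0.0
```

carry_out --motion "100 -0.04 0 0 0; 100 0 0 0 0"

```text
clock: 2.22
tcp_pos: [0.3642, 0.3339, 0.1974]
orientation: [0.711, 0.703, -0.0, -0.0]
contact_force: [0.2, 0.5, 0.2]
opening: 0.0519
grip_force: 0.0
```

Run:
```python
from h import *
to(.367,.3235,.05,-.5)
f=grab('wrist'); cv2.imwrite('pics/w1.png',f['color'])
```

```text
t 2.23 now [0.3642 0.3339 0.1974] psi -0.6 | turn -0.003 shift [-0.021  0.006  0.295] open 0.0519 grip 0.0 j7 -0.63
```

View pics/w1.png

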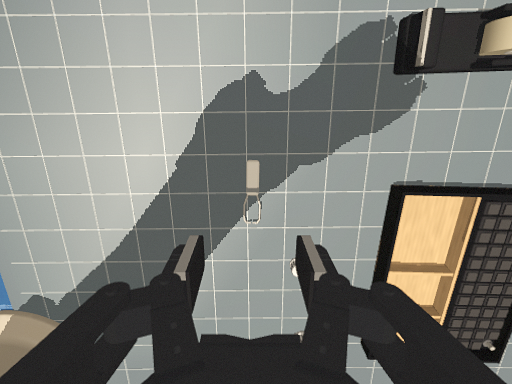

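Wrist view: handle runs (253,161)–(253,194), wires to (253,222). Left sleeve of carton is at the right. I'll check the handle against the top-view value.

Run:
```python
from h import *
f=load('wrist')
for u,v,z in [(253,161,.012),(253,177,.012),(253,194,.012),(253,222,.004),(295,268,.018)]: print(world(f,u,v,z).round(4),world(f,u,v).round(4))
to(.367,.3235,.003,-.5)
```

```text
[0.3685 0.3416 0.012 ] [0.3685 0.3411 0.0101]
[0.3684 0.3217 0.012 ] [0.3684 0.3212 0.0103]
[0.3682 0.2998 0.012 ] [0.3682 0.2995 0.0113]
[0.368  0.2579 0.004 ] [0.368  0.2592 0.0069]
[0.4238 0.1963 0.018 ] [0.424  0.1956 0.017 ]
t 2.27 now [0.3642 0.3354 0.1975] psi -0.5 | turn -0.001 shift [-0.024  0.006  0.389] open 0.0525 grip 0.0 j7 -0.63
```

carry_out --motion "100 -0.028 0.008 0.07 0; 100 0 0 0.08 0; 100 0 0 0.08 0; 100 0 0 0.08 0; 100 0 0 0.04 0"

```text
clock: 2.9
tcp_pos: [0.3674, 0.3225, 0.0201]
orientation: [0.71, 0.705, -0.001, -0.001]
contact_force: [1.3, -0.1, 0.1]
opening: 0.0519
grip_force: 0.0
```

carry_out --motion "100 0 0 0.02 0; 100 0 0 0.014 0; 100 0 0 0 0"

```text
clock: 3.28
tcp_pos: [0.3683, 0.3212, 0.0054]
orientation: [0.71, 0.704, 0.0, -0.0]
contact_force: [0.6, 0.0, -0.4]
opening: 0.0518
grip_force: 0.0
```

carry_out --motion "255 0 0 0 0; 255 0 0 0 0; 255 0 0 0 0; 255 0 0 0 0"

```text
clock: 3.78
tcp_pos: [0.3686, 0.321, 0.0061]
orientation: [0.71, 0.704, 0.001, -0.0]
contact_force: [-0.6, -0.0, 7.6]
opening: 0.0135
grip_force: 58.6
```

Run:
```python
from h import *
to(.5895,.2657,.12,-2.3)
```

```text
t 3.77 now [0.3686 0.321  0.0061] psi -0.5 | turn 0.039 shift [-0.093  0.446 -0.228] open 0.0135 grip 58.6 j7 -0.46
```

carry_out --motion "255 0 0 -0.03 0; 255 0 0 -0.05 0; 255 0 0 -0.07 0; 255 0 0 -0.08 0.04; 255 0 0 0 0"

```text
clock: 4.4
tcp_pos: [0.3692, 0.3217, 0.1235]
orientation: [0.721, 0.692, 0.003, -0.0]
contact_force: [0.8, 0.3, -0.1]
opening: 0.0139
grip_force: 58.9
```

Run:
```python
from h import *
to(.5895,.2657,.12,-2.3)
f=grab('wrist'); a=cv2.resize(f['color'][150:384,130:380],None,fx=1.6,fy=1.6)
g=grab('scene'); b=cv2.resize(g['color'][140:200,300:380],(400,300)); 
o=np.zeros((max(a.shape[0],300),800,3),np.uint8); o[:a.shape[0],:400]=a; o[:300,400:]=b
cv2.imwrite('pics/w2.png',o)
```

```text
t 4.40 now [0.3692 0.3217 0.1235] psi -2.4 | turn -0.001 shift [-0.094  0.445  0.007] open 0.0139 grip 58.9 j7 -0.53
```

View pics/w2.png

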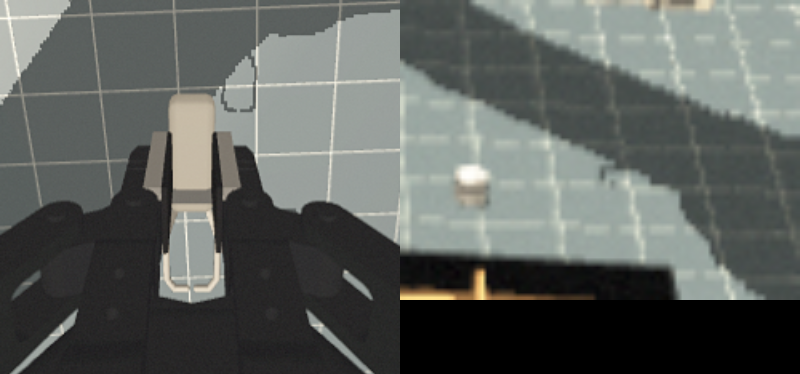

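The handle is held square at (190,145) in the left panel, with the wires trailing flat. Moving to the keyboard carton's long compartment.

carry_out --motion "255 -0.016 0.075 0 0; 255 -0.016 0.075 0 0; 255 -0.016 0.075 0 0; 255 -0.016 0.075 0 0; 255 -0.016 0.075 0 0"

```text
clock: 5.12
tcp_pos: [0.5546, 0.2723, 0.1189]
orientation: [0.721, 0.693, -0.001, -0.0]
contact_force: [-0.1, -0.1, -0.3]
opening: 0.0135
grip_force: 58.9
```

carry_out --motion "255 -0.014 0.07 0 0; 255 0 0 0 0; 255 0 0 0 0"

```text
clock: 5.5
tcp_pos: [0.5874, 0.2644, 0.119]
orientation: [0.721, 0.693, -0.001, -0.001]
contact_force: [-0.2, 0.6, -0.6]
opening: 0.014
grip_force: 58.9
```

Run:
```python
from h import *
to(.5895,.2657,.009,-2.3)
f=grab('wrist'); cv2.imwrite('pics/w3.png',f['color'])
```

```text
t 5.50 now [0.5874 0.2644 0.119 ] psi -2.3 | turn -0.001 shift [0.003 0.004 0.22 ] open 0.0140 grip 58.9 j7 -0.30
```

View pics/w3.png

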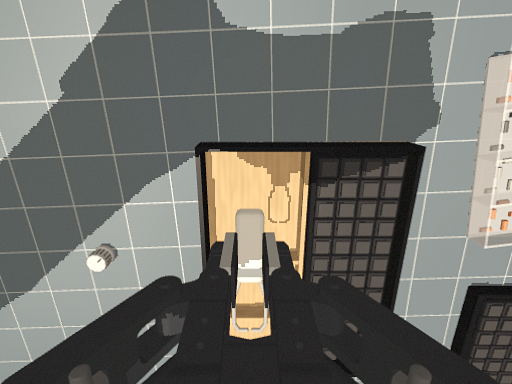

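The compartment spans u 205–305 and its rim's far edge is at v≈145; the handle is at (250,230), roughly centred across it. Checking rim corners (198,143) and (423,145).

Run:
```python
from h import *
f=load('wrist')
R=lambda a:np.array([[np.cos(a),-np.sin(a)],[np.sin(a),np.cos(a)]])
o=np.array([.6329,.1739]);th=np.radians(-2.26)
for u,v,l in [(198,143,(-.096,.129)),(423,145,(.096,.129))]: print(world(f,u,v,.03).round(4),(o+R(th)@l).round(4))
```

```text
[0.5466 0.3101 0.03  ] [0.5421 0.3066]
[0.7321 0.301  0.03  ] [0.7339 0.299 ]
```

carry_out --motion "255 0.006 0.006 0.05 0; 255 0 0 0.06 0; 255 0 0 0.05 0; 255 0 0 0.03 0; 255 0 0 0.015 0"

```text
clock: 6.18
tcp_pos: [0.5911, 0.2678, 0.0172]
orientation: [0.721, 0.693, -0.0, -0.0]
contact_force: [-0.7, -0.4, 0.0]
opening: 0.0135
grip_force: 58.9
```

carry_out --motion "255 0 0 0.011 0; 255 0 0 0 0; 255 0 0 0 0"

```text
clock: 6.55
tcp_pos: [0.5922, 0.2677, 0.0129]
orientation: [0.721, 0.692, 0.0, 0.0]
contact_force: [0.2, 0.0, 0.9]
opening: 0.0136
grip_force: 58.9
```

Run:
```python
from h import *
to(.5895,.2657,.008,-2.3)
```

```text
t 6.55 now [0.5922 0.2677 0.0129] psi -2.3 | turn -0.001 shift [-0.004 -0.005  0.01 ] open 0.0136 grip 58.9 j7 -0.26
```

carry_out --motion "255 0 0 0.004 0; 255 0 0 0.003 0; 255 0 0 0 0"

```text
clock: 6.92
tcp_pos: [0.592, 0.2676, 0.0092]
orientation: [0.721, 0.692, 0.0, 0.0]
contact_force: [-1.1, -2.1, 3.6]
opening: 0.0138
grip_force: 59.5
```

carry_out --motion "160 0 0 0 0; 160 0 0 0 0; 160 0 0 0 0"

```text
clock: 7.3
tcp_pos: [0.5918, 0.2675, 0.0087]
orientation: [0.721, 0.692, -0.0, 0.0]
contact_force: [0.0, 0.7, 0.8]
opening: 0.0319
grip_force: 0.0
```

carry_out --motion "160 0 0 -0.02 0; 160 0 0 -0.05 0; 160 0 0 -0.07 0; 160 0 0 -0.07 0; 160 0 0 0 0"

```text
clock: 7.92
tcp_pos: [0.5935, 0.2681, 0.1172]
orientation: [0.721, 0.692, 0.003, 0.001]
contact_force: [0.5, 0.1, -0.8]
opening: 0.0321
grip_force: 0.0
```

Run:
```python
from h import *
to(.429,.193,.1,-30)
f=grab('wrist'); cv2.imwrite('pics/w4.png',f['color'])
```

```text
t 7.92 now [0.5935 0.2681 0.1172] psi -2.4 | turn 0.614 shift [-0.295 -0.21   0.034] open 0.0321 grip 0.0 j7 -0.29
```

View pics/w4.png

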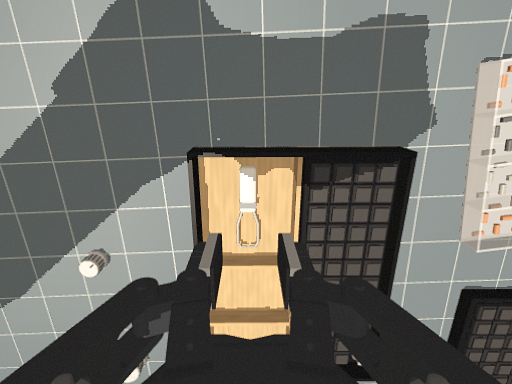

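Keycap puller lies flat, (248,170)–(248,245), inside the long compartment. Next: small knob, whose top is at (90,268).

Run:
```python
from h import *
f=load('wrist'); print(world(f,89,269,.018))
to(.428,.194,.1,-2.3)
```

```text
[0.43023575 0.19160974 0.018     ]
t 7.97 now [0.5925 0.2679 0.1155] psi -2.3 | turn -0.001 shift [-0.161 -0.323  0.031] open 0.0316 grip 0.0 j7 -0.29
```

carry_out --motion "110 -0.033 -0.064 0 0; 110 -0.033 -0.064 0 0; 110 -0.033 -0.064 0 0; 110 -0.033 -0.064 0 0; 110 -0.032 -0.065 0 0"

```text
clock: 8.6
tcp_pos: [0.4266, 0.1914, 0.1132]
orientation: [0.721, 0.692, -0.001, -0.0]
contact_force: [0.7, -0.4, 0.6]
opening: 0.0483
grip_force: 0.0
```

carry_out --motion "110 0 0 0 0; 110 0 0 0.05 0; 110 0 0 0.06 0; 110 0 0 0.05 0; 110 0 0 0 0"

```text
clock: 9.22
tcp_pos: [0.4278, 0.1919, 0.0321]
orientation: [0.722, 0.692, -0.002, -0.0]
contact_force: [-0.2, 0.0, 0.3]
opening: 0.0484
grip_force: 0.0
```

Run:
```python
from h import *
to(.429,.1925,.006,-2.3)
f=grab('wrist'); cv2.imwrite('pics/w5.png',f['color'])
```

```text
t 9.22 now [0.4278 0.1919 0.0321] psi -2.4 | turn -0.001 shift [0.001 0.002 0.052] open 0.0484 grip 0.0 j7 -0.22
```

View pics/w5.png

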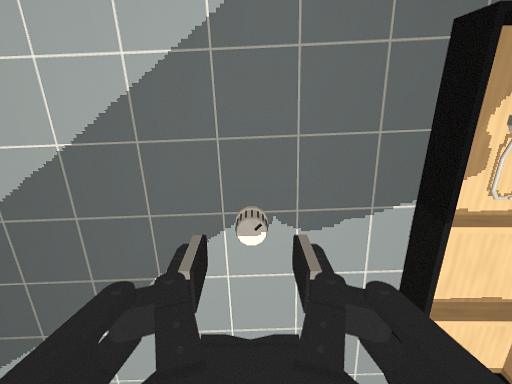

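The knob top is at (251,236), midway between the fingers (195 and 310). Descend, grip, lift.

Run:
```python
from h import *
f=load('wrist'); print(world(f,251,236,.018),world(f,251,236))
```

```text
[0.42890006 0.18951591 0.018     ] [0.42889034 0.18924378 0.01748385]
```

carry_out --motion "110 0 0.002 0.03 0; 110 0 0 0.02 0; 110 0 0 0 0"

```text
clock: 9.65
tcp_pos: [0.4288, 0.192, 0.0082]
orientation: [0.721, 0.693, -0.0, -0.0]
contact_force: [0.1, 0.3, 1.0]
opening: 0.0489
grip_force: 0.0
```

carry_out --motion "255 0 0 0 0; 255 0 0 0 0; 255 0 0 0 0; 255 0 0 0 0"

```text
clock: 10.15
tcp_pos: [0.4293, 0.1922, 0.0093]
orientation: [0.721, 0.692, 0.0, 0.0]
contact_force: [-0.5, -1.1, 5.5]
opening: 0.0161
grip_force: 58.7
```

carry_out --motion "255 0 0 -0.03 0; 255 0 0 -0.05 0; 255 0 0 -0.07 0; 255 0 0 -0.05 0; 255 0 0 0 0"

```text
clock: 10.78
tcp_pos: [0.4298, 0.1927, 0.1111]
orientation: [0.721, 0.693, 0.002, 0.0]
contact_force: [-0.9, 0.5, -0.4]
opening: 0.016
grip_force: 58.6
```

Run:
```python
from h import *
to(.5865,.1545,.1,-2.3)
```

```text
t 10.78 now [0.4298 0.1927 0.1111] psi -2.3 | turn -0.001 shift [-0.064  0.316  0.022] open 0.0160 grip 58.6 j7 -0.24
```

carry_out --motion "255 -0.013 0.063 0 0; 255 -0.013 0.063 0 0; 255 -0.013 0.063 0 0; 255 -0.013 0.063 0 0; 255 -0.012 0.064 0 0"

```text
clock: 11.4
tcp_pos: [0.5861, 0.1533, 0.1082]
orientation: [0.721, 0.693, -0.001, -0.0]
contact_force: [0.2, 0.9, 0.2]
opening: 0.0161
grip_force: 58.6
```

carry_out --motion "255 0 0 0 0; 255 0 0 0 0"

```text
clock: 11.65
tcp_pos: [0.5845, 0.1536, 0.1081]
orientation: [0.721, 0.692, -0.001, -0.001]
contact_force: [-0.7, 0.7, -0.4]
opening: 0.0159
grip_force: 58.7
```

Run:
```python
from h import *
to(.5865,.1545,.012,-2.3)
f=grab('wrist'); cv2.imwrite('pics/w6.png',f['color'])
```

```text
t 11.65 now [0.5845 0.1536 0.1081] psi -2.3 | turn -0.001 shift [0.002 0.004 0.192] open 0.0159 grip 58.7 j7 -0.12
```

View pics/w6.png

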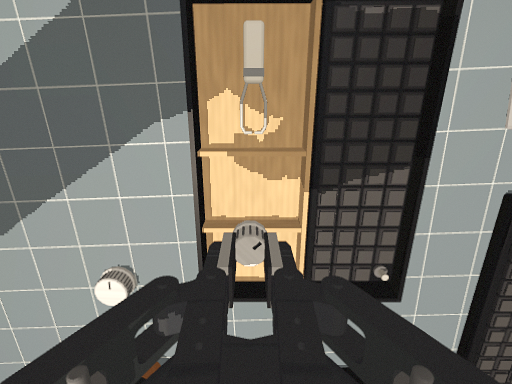

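Dividers are at (252,151) and (253,224). The keyboard carton's compartment order matches the description.

Run:
```python
from h import *
f=load('wrist')
a=world(f,252,151,.022);b=world(f,253,223,.022);print(a,b,(a+b)/2)
print(world(f,109,292,.02))
```

```text
[0.58813826 0.19151498 0.022     ] [0.58660858 0.12638647 0.022     ] [0.58737342 0.15895072 0.022     ]
[0.44141917 0.05620961 0.02      ]
```

carry_out --motion "255 0.002 0.004 0.05 0; 255 0 0 0.06 0; 255 0 0 0.045 0; 255 0 0 0.02 0; 255 0 0 0 0"

```text
clock: 12.32
tcp_pos: [0.5871, 0.1547, 0.021]
orientation: [0.721, 0.693, -0.001, -0.0]
contact_force: [0.2, -0.2, 0.5]
opening: 0.016
grip_force: 58.7
```

Run:
```python
from h import *
to(.5865,.1545,.012,-2.3)
```

```text
t 12.32 now [0.5871 0.1547 0.021 ] psi -2.3 | turn -0.000 shift [-0.001 -0.001  0.018] open 0.0160 grip 58.7 j7 -0.08
```

carry_out --motion "255 0.004 0 0.01 0; 255 0 0 0.006 0; 255 0 0 0.002 0; 255 0 0 0 0"

```text
clock: 12.82
tcp_pos: [0.5879, 0.1566, 0.0125]
orientation: [0.721, 0.692, 0.0, 0.0]
contact_force: [0.7, 0.1, -0.8]
opening: 0.016
grip_force: 58.7
```

carry_out --motion "150 0 0 0 0; 150 0 0 0 0; 150 0 0 0 0"

```text
clock: 13.2
tcp_pos: [0.5879, 0.1566, 0.0123]
orientation: [0.721, 0.692, 0.0, 0.0]
contact_force: [0.2, 0.2, 0.6]
opening: 0.0351
grip_force: 0.0
```

carry_out --motion "150 0 0 -0.02 0; 150 0 0 -0.05 0; 150 0 0 -0.07 0; 150 0 0 -0.07 0; 150 0 0 0 0"

```text
clock: 13.82
tcp_pos: [0.5893, 0.1569, 0.1205]
orientation: [0.721, 0.692, 0.002, 0.001]
contact_force: [0.4, -0.1, -0.7]
opening: 0.0354
grip_force: 0.0
```

Run:
```python
from h import *
to(.4405,-.190,.1,90)
f=grab('wrist'); cv2.imwrite('pics/w7.png',f['color'])
```

```text
t 13.82 now [0.5893 0.1569 0.1205] psi -2.4 | turn 1.948 shift [-0.298  0.694  0.041] open 0.0354 grip 0.0 j7 -0.12
```

View pics/w7.png

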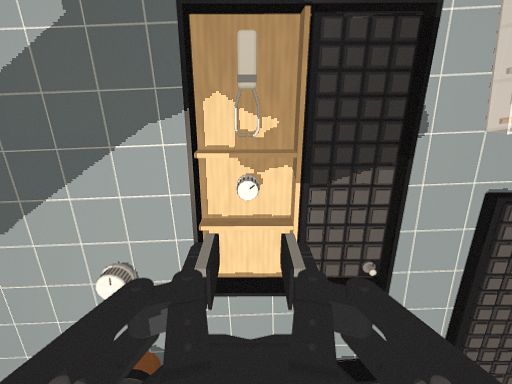

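Small knob is upright at (248,188) in its compartment. Now the screw case: turn 90°, travel.

carry_out --motion "60 0 0 0 0.215; 60 0 0 0 0.215; 60 0 0 0 0.215; 60 0 0 0 0.215; 60 0 0 0 0.215"

```text
clock: 14.5
tcp_pos: [0.5871, 0.1565, 0.1163]
orientation: [0.943, 0.334, -0.001, 0.0]
contact_force: [-0.1, 0.7, -0.9]
opening: 0.0655
grip_force: 0.0
```

carry_out --motion "60 0 0 0 0.215; 60 0 0 0 0.215; 60 0 0 0 0.215; 60 0 0 0 0.21; 60 0 0 0 0"

```text
clock: 15.12
tcp_pos: [0.5872, 0.1566, 0.1163]
orientation: [1.0, 0.008, -0.001, 0.001]
contact_force: [0.2, -0.4, 0.5]
opening: 0.0656
grip_force: 0.0
```

Run:
```python
from h import *
to(.4405,-.190,.1,89)
```

```text
t 15.12 now [0.5872 0.1566 0.1163] psi -89.1 | turn 0.042 shift [-0.281  0.698  0.033] open 0.0656 grip 0.0 j7 -1.20
```

carry_out --motion "60 0 0 0 0.042; 60 -0.031 0.0775 0 0; 60 -0.031 0.0775 0 0; 60 -0.031 0.0775 0 0; 60 -0.031 0.0775 0 0"

```text
clock: 15.75
tcp_pos: [0.5223, 0.0015, 0.1174]
orientation: [1.0, -0.009, 0.0, 0.0]
contact_force: [1.8, -0.4, -0.2]
opening: 0.0657
grip_force: 0.0
```

carry_out --motion "60 -0.031 0.0775 0 0; 60 -0.031 0.0775 0 0; 60 -0.031 0.0775 0 0; 60 -0.031 0.0775 0 0; 60 -0.031 0.0775 0 0"

```text
clock: 16.38
tcp_pos: [0.4412, -0.1908, 0.1174]
orientation: [1.0, -0.009, 0.0, 0.0]
contact_force: [0.5, -0.0, 0.4]
opening: 0.0654
grip_force: 0.0
```

carry_out --motion "60 0 0 0 0; 60 0 0 0 0"

```text
clock: 16.62
tcp_pos: [0.4419, -0.1892, 0.1173]
orientation: [1.0, -0.009, 0.0, -0.0]
contact_force: [0.2, -0.2, -0.1]
opening: 0.065
grip_force: 0.0
```

Run:
```python
from h import *
to(.4405,-.190,.007,89)
f=grab('wrist'); cv2.imwrite('pics/w8.png',f['color'])
```

```text
t 16.62 now [ 0.4419 -0.1892  0.1173] psi -91.1 | turn -0.001 shift [-0.003  0.002  0.221] open 0.0650 grip 0.0 j7 -0.56
```

View pics/w8.png

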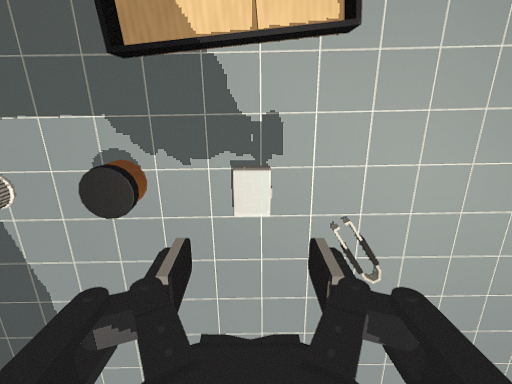

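Case top corners: (233,170), (271,169), (272,215), (234,216). The switch puller runs from its jaws (341,222) to its bend (373,281).

Run:
```python
from h import *
f=load('wrist')
W=[world(f,u,v,.02) for u,v in [(233,170),(271,169),(272,215),(234,216)]]
print(np.round(W,4),np.mean(W,0).round(4))
for u,v in [(341,222),(373,281),(359,253)]: print(world(f,u,v,.006).round(4))
```

```text
[[ 0.463  -0.1767  0.02  ]
 [ 0.4633 -0.2103  0.02  ]
 [ 0.4191 -0.2115  0.02  ]
 [ 0.4188 -0.176   0.02  ]] [ 0.441  -0.1936  0.02  ]
[ 0.4043 -0.2813  0.006 ]
[ 0.3343 -0.3215  0.006 ]
[ 0.3688 -0.3029  0.006 ]
```

carry_out --motion "60 0 0.006 0.05 -0.015; 60 0 0 0.06 0; 60 0 0 0.05 0; 60 0 0 0.04 0; 60 0 0 0.021 0"

```text
clock: 17.3
tcp_pos: [0.4421, -0.191, 0.0057]
orientation: [1.0, -0.002, -0.0, -0.0]
contact_force: [-0.5, -0.4, 0.8]
opening: 0.0655
grip_force: 0.0
```

carry_out --motion "60 0 0 0 0; 255 0 0 0 0; 255 0 0 0 0; 255 0 0 0 0; 255 0 0 0 0"

```text
clock: 17.92
tcp_pos: [0.4421, -0.1921, 0.0075]
orientation: [1.0, -0.003, 0.001, -0.0]
contact_force: [-1.1, 2.1, 5.4]
opening: 0.0332
grip_force: 60.1
```

carry_out --motion "255 0 0 -0.03 0; 255 0 0 -0.05 0; 255 0 0 -0.07 0; 255 0 0 -0.06 0; 255 0 0 0 0"

```text
clock: 18.55
tcp_pos: [0.4428, -0.1923, 0.1137]
orientation: [1.0, -0.003, 0.002, 0.001]
contact_force: [0.5, 0.5, -0.3]
opening: 0.0333
grip_force: 59.8
```

Run:
```python
from h import *
to(.5845,.086,.12,-2.3)
```

```text
t 18.55 now [ 0.4428 -0.1923  0.1137] psi -90.3 | turn -1.957 shift [ 0.568  0.261 -0.013] open 0.0333 grip 59.8 j7 -0.52
```

Underside offset: TCP ≈ 0.007 at z=0, so set down at about 0.010. Turn back and travel.

carry_out --motion "255 0 0 0 -0.218; 255 0 0 0 -0.218; 255 0 0 0 -0.218; 255 0 0 0 -0.218; 255 0 0 0 -0.217"

```text
clock: 19.18
tcp_pos: [0.4415, -0.192, 0.1112]
orientation: [0.91, 0.414, -0.0, -0.0]
contact_force: [-0.4, 0.1, -0.3]
opening: 0.0329
grip_force: 59.8
```

carry_out --motion "255 0 0 0 -0.217; 255 0 0 0 -0.217; 255 0 0 0 -0.217; 255 0 0 0 -0.217; 255 0 0 0 0"

```text
clock: 19.8
tcp_pos: [0.4415, -0.1922, 0.1114]
orientation: [0.722, 0.692, 0.0, -0.0]
contact_force: [-1.2, -0.1, 0.5]
opening: 0.033
grip_force: 59.8
```

carry_out --motion "255 0.071 0.032 0 0; 255 0.071 0.033 0 0; 255 0.071 0.032 0 0; 255 0.071 0.033 0 0; 255 0.071 0.032 0 0"

```text
clock: 20.42
tcp_pos: [0.5303, -0.0169, 0.1114]
orientation: [0.723, 0.691, 0.0, -0.0]
contact_force: [0.4, -0.7, -0.3]
opening: 0.0332
grip_force: 59.8
```

carry_out --motion "255 0.071 0.033 0 0; 255 0.071 0.033 0 0; 255 0.071 0.033 0 0; 255 0 0 0 0; 255 0 0 0 0"

```text
clock: 21.05
tcp_pos: [0.583, 0.0856, 0.1113]
orientation: [0.722, 0.692, -0.001, -0.0]
contact_force: [1.0, -0.0, -1.0]
opening: 0.0332
grip_force: 59.8
```

Run:
```python
from h import *
to(.5845,.086,.011,-2.3)
f=grab('wrist'); cv2.imwrite('pics/w9.png',f['color'])
```

```text
t 21.05 now [0.583  0.0856 0.1113] psi -2.5 | turn -0.004 shift [0.001 0.003 0.201] open 0.0332 grip 59.8 j7 -0.01
```

View pics/w9.png

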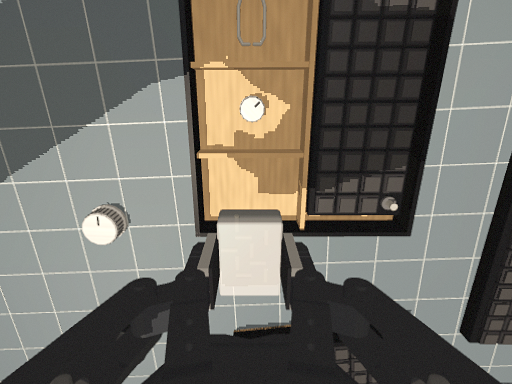

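The divider is at (252,152) and the end wall's outer rim at v≈235. Checking the compartment centre.

Run:
```python
from h import *
f=load('wrist')
a=world(f,252,152,.022);b=world(f,252,235,.03);print(a,b, 'centre y from', a[1]-.035, b[1]+.037)
for u in (192,198,303,309): print(world(f,u,152,.03 if u<200 else .022).round(4))
```

```text
[0.58674386 0.12199355 0.022     ] [0.58379977 0.04883011 0.03      ] centre y from 0.08699355439557599 0.08583010892814319
[0.5383 0.1255 0.03  ]
[0.5431 0.1253 0.03  ]
[0.6294 0.1202 0.022 ]
[0.6344 0.12   0.022 ]
```

carry_out --motion "255 0.001 0.004 0.05 0; 255 0 0 0.06 0; 255 0 0 0.05 0; 255 0 0 0.02 0; 255 0 0 0 0"

```text
clock: 21.72
tcp_pos: [0.5853, 0.0854, 0.0216]
orientation: [0.722, 0.692, -0.001, -0.0]
contact_force: [0.2, 0.8, -0.0]
opening: 0.0328
grip_force: 59.8
```

carry_out --motion "255 0 0 0.01 0; 255 0 0 0.008 0; 255 0 0 0.003 0; 255 0 0 0 0"

```text
clock: 22.22
tcp_pos: [0.5858, 0.0865, 0.0114]
orientation: [0.721, 0.693, 0.0, 0.0]
contact_force: [0.1, -0.1, -1.0]
opening: 0.0331
grip_force: 59.8
```

Run:
```python
from h import *
to(.5845,.086,.011,-2.3); print(sensors.get_state()['contact_force'])
```

```text
t 22.23 now [0.5858 0.0865 0.0114] psi -2.3 | turn -0.001 shift [-0.001 -0.002  0.001] open 0.0331 grip 59.8 j7 0.04
[ 0.11814975 -0.05328368 -0.98863493]
```

carry_out --motion "255 0 0 0.002 0; 120 0 0 0 0; 120 0 0 0 0; 120 0 0 0 0"

```text
clock: 22.72
tcp_pos: [0.5858, 0.0864, 0.0103]
orientation: [0.721, 0.693, 0.0, 0.0]
contact_force: [1.0, 0.0, -0.1]
opening: 0.0451
grip_force: 0.0
```

carry_out --motion "120 0 0 -0.02 0; 120 0 0 -0.05 0; 120 0 0 -0.07 0; 120 0 0 -0.07 0; 120 0 0 0 0"

```text
clock: 23.35
tcp_pos: [0.5872, 0.0866, 0.1184]
orientation: [0.721, 0.692, 0.002, 0.001]
contact_force: [0.2, 0.7, -0.3]
opening: 0.0452
grip_force: 0.0
```

Run:
```python
from h import *
to(.3665,-.302,.12,-60.3)
f=grab('wrist'); cv2.imwrite('pics/w10.png',f['color'])
```

```text
t 23.35 now [0.5872 0.0866 0.1184] psi -2.4 | turn 1.288 shift [-0.768  0.456 -0.003] open 0.0452 grip 0.0 j7 -0.00
```

View pics/w10.png

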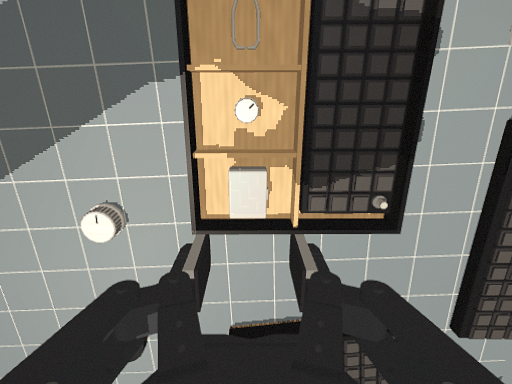

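The screw case lies flat in the last short compartment at (248,192). That used up the allowed pictures, so the rest is checked numerically. Next is the switch puller.

carry_out --motion "90 0 0 0 0.215; 90 0 0 0 0.215; 90 0 0 0 0.215; 90 0 0 0 0.215; 90 0 0 0 0.215"

```text
clock: 24.02
tcp_pos: [0.5851, 0.0863, 0.1144]
orientation: [0.943, 0.334, -0.001, -0.0]
contact_force: [1.0, -0.4, 0.3]
opening: 0.0551
grip_force: 0.0
```

carry_out --motion "90 0 0 0 0.213; 90 -0.077 0.045 0 0; 90 -0.077 0.045 0 0; 90 -0.077 0.046 0 0; 90 -0.077 0.046 0 0"

```text
clock: 24.65
tcp_pos: [0.4957, -0.07, 0.1146]
orientation: [0.967, 0.256, -0.001, 0.0]
contact_force: [0.1, -0.1, -1.2]
opening: 0.0549
grip_force: 0.0
```

carry_out --motion "90 -0.077 0.045 0 0; 90 -0.077 0.045 0 0; 90 -0.077 0.046 0 0; 90 -0.077 0.046 0 0; 90 -0.077 0.046 0 0"

```text
clock: 25.28
tcp_pos: [0.3851, -0.2642, 0.1147]
orientation: [0.967, 0.256, -0.001, -0.0]
contact_force: [0.3, -0.5, 0.4]
opening: 0.0555
grip_force: 0.0
```

carry_out --motion "90 -0.075 0.046 0 0; 90 0 0 0 0; 90 0 0 0 0"

```text
clock: 25.65
tcp_pos: [0.3649, -0.3013, 0.1148]
orientation: [0.967, 0.256, -0.0, -0.001]
contact_force: [-0.0, 0.0, -0.7]
opening: 0.0551
grip_force: 0.0
```

Run:
```python
from h import *
to(.3662,-.302,.006,-60.3)
f=grab('wrist'); P=pts(f).reshape(-1,3)
d=np.linalg.norm(P[:,:2]-[.3697,-.300],axis=1)
q=P[(d<.06)&(P[:,2]>.0045)&(P[:,2]<.016)]; print(len(q))
a=np.radians(29.7)
for _ in range(3):
    e=np.array([np.cos(a),np.sin(a)]); n=np.array([-e[1],e[0]]); s=(q[:,:2]-[.3697,-.3])@e; w=(q[:,:2]-[.3697,-.3])@n
    hi=w>np.median(w[abs(s)<.02]) ; m=abs(s)<.03
    c1=np.polyfit(s[m&(w>0)],w[m&(w>0)],1); c2=np.polyfit(s[m&(w<=0)],w[m&(w<=0)],1)
    print(np.degrees(a),c1,c2,np.percentile(s,[1,99]),np.percentile(w[abs(s+.004)<.012],[1,99])); a+=np.arctan((c1[0]+c2[0])/2)
```

```text
t 25.65 now [ 0.3649 -0.3013  0.1148] psi -60.3 | turn -0.000 shift [0.002 0.002 0.218] open 0.0551 grip 0.0 j7 0.06
739
29.699999999999996 [0.04916376 0.00732199] [ 0.05975008 -0.01060525] [-0.03982803  0.03825774] [-0.01386266  0.0104818 ]
32.81707280171569 [-0.00440532  0.00731183] [ 0.00737204 -0.01060123] [-0.03986825  0.03807289] [-0.01347552  0.01020928]
32.90206306415153 [-0.00587347  0.00731191] [ 0.00590284 -0.01060111] [-0.03986632  0.03806113] [-0.01346827  0.01022286]
```

carry_out --motion "90 0 0.006 0.05 -0.045; 90 0 0 0.06 0; 90 0 0 0.05 0; 90 0 0 0.04 0; 90 0 0 0.02 0"

```text
clock: 26.32
tcp_pos: [0.367, -0.3031, 0.0042]
orientation: [0.962, 0.274, -0.0, -0.001]
contact_force: [0.9, -0.6, 0.3]
opening: 0.0551
grip_force: 0.0
```

carry_out --motion "90 0 0 0 0; 255 0 0 0 0; 255 0 0 0 0; 255 0 0 0 0; 255 0 0 0 0"

```text
clock: 26.95
tcp_pos: [0.367, -0.3045, 0.0063]
orientation: [0.962, 0.273, 0.001, 0.0]
contact_force: [0.4, 1.5, 6.1]
opening: 0.0214
grip_force: 58.5
```

carry_out --motion "255 0 0 -0.03 0; 255 0 0 -0.05 0; 255 0 0 -0.07 0; 255 0 0 -0.06 0; 255 0 0 0 0"

```text
clock: 27.58
tcp_pos: [0.3676, -0.3049, 0.1124]
orientation: [0.962, 0.274, 0.001, 0.002]
contact_force: [0.6, -0.2, -0.5]
opening: 0.0208
grip_force: 58.9
```

Run:
```python
from h import *
to(.6090,-.1425,.12,4.6)
f=grab('wrist'); g=grab('top'); P=pts(g).reshape(-1,3)
q=P[(np.linalg.norm(P[:,:2]-[.37,-.30],axis=1)<.05)]; print('high',np.nanmax(q[:,2]))
P=pts(f).reshape(-1,3); q=P[(np.linalg.norm(P[:,:2]-[.37,-.30],axis=1)<.06)&(P[:,2]>.09)]; print(len(q)); s=sensors.get_state()
e=np.array([.85,.53]); t=(q[:,:2]-s['tcp_pos'][:2])@e
for lo in np.arange(-.06,.06,.01):
    m=(t>=lo)&(t<lo+.01)
    if m.sum()>3: print(lo.round(3),m.sum(),np.percentile(q[m,2],[5,50,95]).round(4))
```

```text
t 27.57 now [ 0.3676 -0.3049  0.1124] psi -58.2 | turn -1.397 shift [ 0.285  0.507 -0.015] open 0.0208 grip 58.9 j7 0.12
high 0.6570806961034414
36949
-0.04 237 [0.107  0.1136 0.1159]
-0.03 219 [0.1076 0.1146 0.1159]
-0.02 852 [0.115 0.171 0.184]
-0.01 4716 [0.1166 0.1712 0.1893]
0.0 7586 [0.1234 0.1834 0.1981]
0.01 22748 [0.1453 0.1901 0.2053]
0.02 207 [0.1104 0.1153 0.2085]
0.03 180 [0.1081 0.1152 0.1162]
0.04 204 [0.1077 0.1146 0.1162]
```

The puller is held level (both ends at about 0.115). Turning and travelling to the pad carton.

carry_out --motion "255 0 0 0 -0.2; 255 0 0 0 -0.2; 255 0 0 0 -0.2; 255 0 0 0 -0.2; 255 0 0 0 -0.2"

```text
clock: 28.3
tcp_pos: [0.3661, -0.3041, 0.1093]
orientation: [0.783, 0.623, -0.0, -0.001]
contact_force: [-0.7, -0.1, -0.5]
opening: 0.0209
grip_force: 58.9
```

carry_out --motion "255 0 0 0 -0.2; 255 0 0 0 -0.2; 255 0.035 0.063 0 0; 255 0.035 0.063 0 0; 255 0.035 0.063 0 0"

```text
clock: 28.92
tcp_pos: [0.4568, -0.2436, 0.1092]
orientation: [0.678, 0.735, 0.0, -0.001]
contact_force: [-1.0, -0.1, -0.5]
opening: 0.0209
grip_force: 58.9
```

carry_out --motion "255 0.036 0.064 0 0; 255 0.036 0.064 0 0; 255 0.036 0.064 0 0; 255 0.036 0.063 0 0; 255 0.036 0.063 0 0"

```text
clock: 29.55
tcp_pos: [0.6078, -0.1407, 0.1088]
orientation: [0.677, 0.736, -0.0, -0.001]
contact_force: [-0.3, 1.2, -1.0]
opening: 0.0214
grip_force: 58.9
```

carry_out --motion "255 0 0 0 0; 255 0 0 0 0"

```text
clock: 29.8
tcp_pos: [0.6063, -0.1419, 0.1091]
orientation: [0.678, 0.736, -0.001, -0.001]
contact_force: [-1.2, 0.0, -0.5]
opening: 0.0213
grip_force: 58.9
```

Run:
```python
from h import *
to(.6090,-.1425,.01,4.6)
f=grab('wrist'); P=pts(f).reshape(-1,3)
th=np.radians(4.62); R=np.array([[np.cos(th),-np.sin(th)],[np.sin(th),np.cos(th)]])
L=(P[:,:2]-[.6582,-.1696])@R*1000; z=P[:,2]*1000
# profiles in box frame: floor / wall heights along lines
def prof(sel,c,lo,hi,st=3):
    for a in np.arange(lo,hi,st):
        m=sel&(c>=a)&(c<a+st)&(z<45); print(int(a),('%.0f'%np.median(z[m])) if m.sum()>2 else '-',end=' | ')
    print()
prof((abs(L[:,1]-80)<6),L[:,0],-110,12)   # across x near +y end
prof((abs(L[:,0]+75)<6),L[:,1],-30,105)
prof((abs(L[:,0]+20)<6),L[:,1],-30,105)
```

```text
t 29.80 now [ 0.6063 -0.1419  0.1091] psi 4.7 | turn 0.002 shift [-0.002  0.005  0.198] open 0.0213 grip 58.9 j7 0.42
-110 0 | -107 0 | -104 0 | -101 0 | -98 - | -95 30 | -92 21 | -89 3 | -86 3 | -83 3 | -80 3 | -77 3 | -74 3 | -71 2 | -68 3 | -65 3 | -62 3 | -59 3 | -56 3 | -53 3 | -50 3 | -47 3 | -44 3 | -41 3 | -38 2 | -35 3 | -32 3 | -29 2 | -26 3 | -23 3 | -20 3 | -17 3 | -14 2 | -11 3 | -8 3 | -5 3 | -2 14 | 1 24 | 4 17 | 7 19 | 10 20 | 
-30 - | -27 - | -24 - | -21 - | -18 - | -15 3 | -12 3 | -9 3 | -6 3 | -3 3 | 0 3 | 3 3 | 6 3 | 9 3 | 12 3 | 15 3 | 18 3 | 21 2 | 24 3 | 27 3 | 30 3 | 33 3 | 36 3 | 39 3 | 42 3 | 45 3 | 48 3 | 51 2 | 54 3 | 57 3 | 60 3 | 63 2 | 66 2 | 69 3 | 72 2 | 75 3 | 78 2 | 81 3 | 84 - | 87 29 | 90 10 | 93 0 | 96 0 | 99 0 | 102 0 | 
-30 - | -27 - | -24 4 | -21 3 | -18 3 | -15 3 | -12 3 | -9 3 | -6 3 | -3 3 | 0 3 | 3 3 | 6 3 | 9 3 | 12 3 | 15 3 | 18 3 | 21 2 | 24 3 | 27 3 | 30 3 | 33 3 | 36 2 | 39 3 | 42 3 | 45 3 | 48 3 | 51 3 | 54 3 | 57 3 | 60 3 | 63 3 | 66 3 | 69 3 | 72 2 | 75 3 | 78 3 | 81 3 | 84 - | 87 29 | 90 11 | 93 0 | 96 0 | 99 0 | 102 0 |
```

The depth profile confirms the pad carton's pose to ~3 mm in y; correcting by −3 mm and lowering.

carry_out --motion "255 -0.006 0.005 0.05 0; 255 0 0 0.06 0; 255 0 0 0.05 0; 255 0 0 0.02 0; 255 0 0 0 0"

```text
clock: 30.48
tcp_pos: [0.6096, -0.145, 0.02]
orientation: [0.678, 0.735, -0.0, -0.0]
contact_force: [-0.8, -0.2, 0.1]
opening: 0.021
grip_force: 58.9
```

carry_out --motion "255 0 0 0.01 0; 255 0 0 0.006 0; 255 0 0 0.003 0; 255 0 0 0 0"

```text
clock: 30.98
tcp_pos: [0.6103, -0.1444, 0.0109]
orientation: [0.677, 0.736, 0.0, 0.0]
contact_force: [-0.9, -0.3, -0.3]
opening: 0.0212
grip_force: 58.9
```

Run:
```python
from h import *
to(.6090,-.1455,.0095,4.6); print(sensors.get_state()['contact_force'])
```

```text
t 30.98 now [ 0.6103 -0.1444  0.0109] psi 4.7 | turn 0.003 shift [-0.002 -0.003  0.003] open 0.0212 grip 58.9 j7 0.45
[-0.87695755 -0.3235744  -0.32067418]
```

carry_out --motion "255 0 0 0.003 0; 255 0 0 0 0; 130 0 0 0 0; 130 0 0 0 0; 130 0 0 0 0"

```text
clock: 31.6
tcp_pos: [0.6102, -0.1444, 0.0093]
orientation: [0.677, 0.736, -0.0, 0.0]
contact_force: [0.1, -0.4, -0.7]
opening: 0.0421
grip_force: 0.0
```

carry_out --motion "130 0 0 -0.02 0; 130 0 0 -0.05 0; 130 0 0 -0.07 0; 130 0 0 -0.07 0; 130 0 0 0 0"

```text
clock: 32.22
tcp_pos: [0.6118, -0.1449, 0.1177]
orientation: [0.677, 0.736, 0.001, 0.002]
contact_force: [0.2, -0.2, -0.0]
opening: 0.0421
grip_force: 0.0
```

Run:
```python
from h import *
to(.441,.057,.1,4.6)
f=grab('wrist'); P=pts(f).reshape(-1,3)
th=np.radians(4.62); R=np.array([[np.cos(th),-np.sin(th)],[np.sin(th),np.cos(th)]])
L=(P[:,:2]-[.6582,-.1726])@R*1000; z=P[:,2]*1000
m=(L[:,0]>-88)&(L[:,0]<-8)&(L[:,1]>-17)&(L[:,1]<86)&(z>7)&(z<40)
print(m.sum(),np.percentile(L[m],[1,50,99],axis=0).round(0),np.percentile(z[m],[50,95,99]))
for lo in range(-15,85,10):
    k=m&(L[:,1]>=lo)&(L[:,1]<lo+10); 
    if k.sum()>3: print(lo,k.sum(),np.percentile(z[k],90).round(1))
```

```text
t 32.23 now [ 0.6118 -0.1449  0.1177] psi 4.7 | turn 0.002 shift [ 0.43  -0.308  0.035] open 0.0421 grip 0.0 j7 0.42
735 [[-57.  -3.]
 [-48.  34.]
 [-34.  74.]] [12.28255251 13.56114377 13.93762554]
-5 83 12.9
5 59 13.2
15 118 13.5
25 123 13.6
35 125 13.3
45 90 13.4
55 53 12.6
65 84 12.9
```

Switch puller is flat (top at 13 = 3+10 mm), spanning y −3…74 centred in the compartment. Last: the large knob.

carry_out --motion "70 0.061 -0.044 0 0; 70 0.061 -0.044 0 0; 70 0.061 -0.044 0 0; 70 0.061 -0.044 0 0; 70 0.062 -0.044 0 0"

```text
clock: 32.9
tcp_pos: [0.4866, -0.0002, 0.1137]
orientation: [0.677, 0.736, -0.001, -0.0]
contact_force: [0.6, 0.3, 0.5]
opening: 0.0618
grip_force: 0.0
```

carry_out --motion "70 0.062 -0.044 0 0; 70 0.062 -0.044 0 0; 70 0 0 0 0; 70 0 0 0 0"

```text
clock: 33.4
tcp_pos: [0.4394, 0.0569, 0.114]
orientation: [0.677, 0.736, -0.0, 0.0]
contact_force: [0.2, -0.7, 0.4]
opening: 0.0621
grip_force: 0.0
```

Run:
```python
from h import *
f=grab('wrist'); P=pts(f).reshape(-1,3)
m=(np.linalg.norm(P[:,:2]-[.441,.057],axis=1)<.035)&(P[:,2]>.017)&(P[:,2]<.026); q=P[m]
c=(q.max(0)+q.min(0))/2; print(m.sum(),c,q.max(0)-q.min(0),q.mean(0))
to(c[0],c[1],.007,4.6)
```

```text
967 [0.44198294 0.05592534 0.0193076 ] [0.03278206 0.03209566 0.00459796] [0.44190272 0.05630751 0.01951346]
t 33.45 now [0.4397 0.0566 0.1141] psi 4.7 | turn 0.002 shift [-0.002  0.004  0.214] open 0.0620 grip 0.0 j7 0.12
```

carry_out --motion "70 -0.001 0.004 0.05 0; 70 0 0 0.06 0; 70 0 0 0.05 0; 70 0 0 0.04 0; 70 0 0 0.013 0"

```text
clock: 34.08
tcp_pos: [0.4409, 0.057, 0.0183]
orientation: [0.678, 0.735, -0.001, -0.003]
contact_force: [-0.5, -0.1, -0.2]
opening: 0.062
grip_force: 0.0
```

carry_out --motion "70 0 0 0 0; 255 0 0 0 0; 255 0 0 0 0; 255 0 0 0 0; 255 0 0 0 0"

```text
clock: 34.7
tcp_pos: [0.4415, 0.0582, 0.0201]
orientation: [0.678, 0.735, 0.001, -0.002]
contact_force: [1.3, -0.0, 9.1]
opening: -0.0001
grip_force: 4.8
```

carry_out --motion "255 0 0 -0.03 0; 255 0 0 -0.05 0; 255 0 0 -0.07 0; 255 0 0 -0.06 0; 255 0 0 0 0"

```text
clock: 35.33
tcp_pos: [0.4416, 0.0582, 0.126]
orientation: [0.677, 0.736, 0.001, -0.002]
contact_force: [0.6, 0.9, -1.0]
opening: 0.0
grip_force: 0.0
```

Run:
```python
from h import *
to(.616,-.233,.115,4.6)
```

```text
t 35.33 now [0.4416 0.0582 0.126 ] psi 4.8 | turn 0.003 shift [-0.608  0.301  0.022] open 0.0000 grip 0.0 j7 0.48
```

The arm stopped short of the knob (z 0.018) and the fingers shut just above it. Checking whether the knob moved and what the joints say.

carry_out --motion "70 0 0 0 0; 70 0 0 0 0; 70 0 0 0 0; 70 0 0 0 0"

```text
clock: 35.83
tcp_pos: [0.4407, 0.0576, 0.1238]
orientation: [0.678, 0.735, -0.001, -0.004]
contact_force: [-0.3, -0.7, 0.3]
opening: 0.0621
grip_force: 0.0
```

Run:
```python
from h import *
f=grab('wrist'); P=pts(f).reshape(-1,3)
m=(np.linalg.norm(P[:,:2]-[.441,.057],axis=1)<.045)&(P[:,2]>.016)&(P[:,2]<.03); q=P[m]
c=(q.max(0)+q.min(0))/2; print(m.sum(),c,q.max(0)-q.min(0),q.mean(0))
to(c[0],c[1],.007,4.6); print(sensors.get_state()['qpos'].round(3))
```

```text
914 [0.44166175 0.05542749 0.0189507 ] [0.03238315 0.03331389 0.00588018] [0.44159166 0.05641941 0.01949243]
t 35.88 now [0.4407 0.0576 0.1239] psi 4.7 | turn 0.002 shift [-0.005  0.002  0.234] open 0.0621 grip 0.0 j7 0.48
[-0.595  0.504  0.485  2.342 -0.601  0.418  0.481]
```

carry_out --motion "70 -0.004 0.003 0.04 0; 70 0 0 0.04 0; 70 0 0 0.04 0; 70 0 0 0.04 0; 70 0 0 0 0"

```text
clock: 36.5
tcp_pos: [0.4415, 0.0559, 0.0433]
orientation: [0.678, 0.735, -0.001, -0.004]
contact_force: [-0.3, -0.4, -0.0]
opening: 0.0615
grip_force: 0.0
```

Run:
```python
from h import *
to(.4418,.056,.007,4.6); print(sensors.get_state()['qpos'].round(3))
```

```text
t 36.50 now [0.4415 0.0559 0.0433] psi 4.7 | turn 0.001 shift [0.    0.001 0.073] open 0.0615 grip 0.0 j7 0.62
[-0.396  0.643  0.214  2.378 -0.769  0.192  0.619]
```

Joint 6 (0.19, limit 0.11) restricts depth this close to the base. I'll turn the fingers to close along world y and grip with the TCP about 8 mm farther out, still on the 22 mm pads.

carry_out --motion "70 0 0 -0.06 0; 70 0 0.016 -0.06 0; 70 0 0 0 0.217; 70 0 0 0 0.217; 70 0 0 0 0.217"

```text
clock: 37.12
tcp_pos: [0.4505, 0.057, 0.1052]
orientation: [0.843, 0.538, -0.001, -0.003]
contact_force: [-0.3, 0.5, -0.9]
opening: 0.0617
grip_force: 0.0
```

carry_out --motion "70 0 0 0 0.217; 70 0 0 0 0.217; 70 0 0 0 0.217; 70 0 0 0 0.217; 70 0 0 0 0.217"

```text
clock: 37.75
tcp_pos: [0.4504, 0.0571, 0.105]
orientation: [0.99, 0.142, -0.002, -0.003]
contact_force: [0.2, -0.2, -0.3]
opening: 0.0619
grip_force: 0.0
```

carry_out --motion "70 0 0 0 0.217; 70 0 0 0 0"

```text
clock: 38.0
tcp_pos: [0.4504, 0.0571, 0.1048]
orientation: [0.998, 0.06, -0.002, -0.002]
contact_force: [-0.2, 0.4, -0.1]
opening: 0.0624
grip_force: 0.0
```

Run:
```python
from h import *
to(.450,.0565,.007,-83); print(sensors.get_state()['qpos'].round(3))
```

```text
t 38.00 now [0.4504 0.0571 0.1048] psi -83.1 | turn -0.002 shift [-0.001  0.001  0.196] open 0.0624 grip 0.0 j7 -0.58
[-0.779  0.654  0.818  2.347 -1.015  0.556 -0.585]
```

carry_out --motion "70 0 0 0.04 0; 70 0 0 0.04 0; 70 0 0 0.04 0; 70 0 0 0.04 0; 70 0 0 0.02 0"

```text
clock: 38.62
tcp_pos: [0.4501, 0.057, 0.0141]
orientation: [0.998, 0.062, -0.002, -0.003]
contact_force: [-0.1, -0.0, -0.4]
opening: 0.0618
grip_force: 0.0
```

carry_out --motion "70 0 0 0.01 0; 70 0 0 0.006 0; 70 0 0 0 0; 70 0 0 0 0"

```text
clock: 39.12
tcp_pos: [0.4499, 0.0572, 0.0064]
orientation: [0.998, 0.06, -0.002, -0.002]
contact_force: [0.0, 0.7, 0.5]
opening: 0.062
grip_force: 0.0
```

Run:
```python
from h import *
to(.450,.0565,.007,-83); s=sensors.get_state(); print(s['qpos'].round(3),s['contact_force'],s['orientation'])
```

```text
t 39.12 now [0.4499 0.0572 0.0064] psi -83.1 | turn -0.003 shift [-0.     0.001 -0.001] open 0.0620 grip 0.0 j7 -0.66
[-0.348  0.72   0.148  2.37  -1.033  0.119 -0.658] [0.00315228 0.67978482 0.47831486] [ 0.99819517  0.05996829 -0.00245026 -0.00204934]
```

carry_out --motion "255 0 0 0 0; 255 0 0 0 0; 255 0 0 0 0; 255 0 0 0 0; 255 0 0 0 0"

```text
clock: 39.75
tcp_pos: [0.4499, 0.0572, 0.0067]
orientation: [0.998, 0.06, -0.002, -0.002]
contact_force: [-0.2, 0.3, 9.2]
opening: 0.0288
grip_force: 58.5
```

carry_out --motion "255 0 0 -0.03 0; 255 0 0 -0.05 0; 255 0 0 -0.06 0; 255 0 0 -0.06 0; 255 0 0 0 0"

```text
clock: 40.38
tcp_pos: [0.451, 0.0572, 0.1076]
orientation: [0.998, 0.06, -0.001, -0.002]
contact_force: [0.4, -0.6, -0.9]
opening: 0.0287
grip_force: 59.2
```

Run:
```python
from h import *
to(.616,-.233,.115,4.6); print(sensors.get_state()['qpos'].round(3))
```

```text
t 40.38 now [0.451  0.0572 0.1076] psi -83.1 | turn -1.949 shift [-0.605  0.282 -0.015] open 0.0287 grip 59.2 j7 -0.84
[-0.647  0.571  0.586  2.338 -0.8    0.437 -0.837]
```

Knob held (28.7 mm reading for 32, same offset as before). It sits 8 mm toward −tool-x, so the TCP target is (0.616, −0.225).

carry_out --motion "255 0.058 0.074 0 0; 255 0.058 0.074 0 0; 255 0.058 0.074 0 0; 255 0 0 0 -0.217; 255 0 0 0 -0.217"

```text
clock: 41.0
tcp_pos: [0.5497, -0.0436, 0.1039]
orientation: [0.973, 0.23, -0.003, -0.003]
contact_force: [-0.8, 0.2, -0.6]
opening: 0.0289
grip_force: 59.4
```

carry_out --motion "255 0 0 0 -0.217; 255 0 0 0 -0.217; 255 0 0 0 -0.217; 255 0 0 0 -0.217; 255 0 0 0 -0.217"

```text
clock: 41.62
tcp_pos: [0.5496, -0.0428, 0.1042]
orientation: [0.791, 0.612, -0.001, -0.004]
contact_force: [0.3, -0.2, -0.7]
opening: 0.0288
grip_force: 59.4
```

carry_out --motion "255 0 0 0 -0.217; 255 0 0 0 -0.213; 255 0 0 0 0"

```text
clock: 42.0
tcp_pos: [0.5496, -0.0431, 0.1045]
orientation: [0.679, 0.734, -0.0, -0.004]
contact_force: [0.5, 0.1, -0.0]
opening: 0.0289
grip_force: 59.5
```

Run:
```python
from h import *
to(.616,-.225,.115,4.6); print(sensors.get_state()['qpos'].round(3))
```

```text
t 42.00 now [ 0.5496 -0.0431  0.1045] psi 4.5 | turn -0.003 shift [-0.373  0.103 -0.021] open 0.0289 grip 59.5 j7 0.30
[-0.149  0.584  0.185  2.109 -0.236  0.474  0.295]
```

carry_out --motion "255 -0.075 0.021 0 0; 255 -0.075 0.021 0 0; 255 -0.075 0.021 0 0; 255 -0.074 0.02 0 0; 255 -0.074 0.02 0 0"

```text
clock: 42.62
tcp_pos: [0.6162, -0.2257, 0.1034]
orientation: [0.68, 0.733, -0.0, -0.004]
contact_force: [0.6, -0.6, -0.6]
opening: 0.0292
grip_force: 59.5
```

carry_out --motion "255 0 0 0 0; 255 0 0 0 0"

```text
clock: 42.88
tcp_pos: [0.6155, -0.224, 0.1034]
orientation: [0.679, 0.734, -0.0, -0.004]
contact_force: [0.2, 0.3, -0.7]
opening: 0.0289
grip_force: 59.5
```

Run:
```python
from h import *
to(.616,-.225,.0105,4.6)
f=grab('wrist'); P=pts(f).reshape(-1,3)
th=np.radians(4.62); R=np.array([[np.cos(th),-np.sin(th)],[np.sin(th),np.cos(th)]])
s=sensors.get_state(); L=(P[:,:2]-[.6582,-.1726])@R*1000; z=P[:,2]*1000
print('tcp box',(s['tcp_pos'][:2]-[.6582,-.1726])@R*1000)
def prof(sel,c,lo,hi,st=3):
    for a in np.arange(lo,hi,st):
        m=sel&(c>=a)&(c<a+st)&(z<45); print(int(a),('%.0f'%np.median(z[m])) if m.sum()>2 else '-',end=' | ')
    print()
for x in (-80,-15): prof((abs(L[:,0]-x)<5),L[:,1],-102,-10)
prof((abs(L[:,1]+40)<6),L[:,0],-110,12)
k=(np.linalg.norm(P[:,:2]-s['tcp_pos'][:2]-[0,-.008],axis=1)<.03)&(z>108)&(z<128)
h=np.histogram(z[k],bins=range(108,129)); print(h[0])
q=P[k&(z>117.5-0)&(z<124)]; print(len(q)and(q.min(0),q.max(0)))
```

```text
t 42.88 now [ 0.6155 -0.224   0.1034] psi 4.4 | turn -0.004 shift [-0.002  0.001  0.186] open 0.0289 grip 59.5 j7 0.52
tcp box [-46.60646211 -47.29916471]
-102 - | -99 - | -96 - | -93 6 | -90 3 | -87 3 | -84 3 | -81 3 | -78 3 | -75 3 | -72 3 | -69 3 | -66 3 | -63 3 | -60 3 | -57 3 | -54 3 | -51 3 | -48 3 | -45 3 | -42 3 | -39 3 | -36 3 | -33 3 | -30 3 | -27 - | -24 22 | -21 11 | -18 3 | -15 2 | -12 3 | 
-102 - | -99 - | -96 - | -93 4 | -90 3 | -87 3 | -84 3 | -81 2 | -78 3 | -75 3 | -72 3 | -69 3 | -66 3 | -63 3 | -60 2 | -57 3 | -54 3 | -51 3 | -48 3 | -45 3 | -42 3 | -39 3 | -36 3 | -33 3 | -30 3 | -27 - | -24 21 | -21 13 | -18 2 | -15 3 | -12 2 | 
-110 0 | -107 0 | -104 0 | -101 1 | -98 - | -95 30 | -92 21 | -89 3 | -86 3 | -83 3 | -80 3 | -77 3 | -74 3 | -71 3 | -68 3 | -65 3 | -62 3 | -59 3 | -56 3 | -53 3 | -50 3 | -47 3 | -44 2 | -41 3 | -38 3 | -35 3 | -32 3 | -29 3 | -26 3 | -23 3 | -20 3 | -17 3 | -14 3 | -11 3 | -8 3 | -5 3 | -2 11 | 1 24 | 4 21 | 7 25 | 10 25 | 
[  62   72   86  107   86   96  176 1044 1142  165   58   63   69   63
   52   71   64   62   82   70]
(array([ 0.58761681, -0.2467605 ,  0.11753567]), array([ 0.64169918, -0.2121628 ,  0.12398977]))
```

Geometry agrees: the knob hangs level, its bottom about 7 mm below the TCP, and the compartment runs −90…−24 mm. Lowering.

carry_out --motion "255 -0.004 0 0.05 0; 255 0 0 0.06 0; 255 0 0 0.04 0; 255 0 0 0.02 0; 255 0 0 0 0"

```text
clock: 43.55
tcp_pos: [0.6156, -0.2263, 0.0188]
orientation: [0.679, 0.735, -0.001, -0.004]
contact_force: [-0.0, -0.7, 0.1]
opening: 0.0291
grip_force: 59.5
```

carry_out --motion "255 0 0 0.009 0; 255 0 0 0.005 0; 255 0 0 0.002 0; 255 0 0 0 0"

```text
clock: 44.05
tcp_pos: [0.6157, -0.2267, 0.0113]
orientation: [0.679, 0.734, -0.0, -0.003]
contact_force: [0.5, -0.5, -0.3]
opening: 0.0292
grip_force: 59.5
```

Run:
```python
from h import *
to(.616,-.226,.0097,4.6); print(sensors.get_state()['contact_force'])
```

```text
t 44.05 now [ 0.6157 -0.2267  0.0113] psi 4.5 | turn -0.002 shift [0.001 0.001 0.003] open 0.0292 grip 59.5 j7 0.55
[ 0.51420606 -0.51393493 -0.27384368]
```

carry_out --motion "255 0 0 0.003 0; 255 0 0 0 0; 115 0 0 0 0; 115 0 0 0 0; 115 0 0 0 0"

```text
clock: 44.68
tcp_pos: [0.6156, -0.2267, 0.0096]
orientation: [0.679, 0.735, -0.0, -0.003]
contact_force: [-0.1, -0.2, 0.0]
opening: 0.0465
grip_force: 0.0
```

carry_out --motion "115 0 0 -0.02 0; 115 0 0 -0.05 0; 115 0 0 -0.07 0; 115 0 0 -0.08 0; 115 0 0 -0.08 0"

```text
clock: 45.3
tcp_pos: [0.6164, -0.2272, 0.1616]
orientation: [0.679, 0.734, -0.0, -0.003]
contact_force: [0.9, 0.4, -0.2]
opening: 0.0468
grip_force: 0.0
```

carry_out --motion "115 0 -0.08 0 0; 115 0 -0.08 0 0; 115 0 -0.08 0 0; 115 0 -0.08 0 0; 115 0 0 0 0"

```text
clock: 45.92
tcp_pos: [0.4539, -0.2403, 0.1614]
orientation: [0.68, 0.734, -0.001, -0.004]
contact_force: [0.4, 0.1, 0.4]
opening: 0.0466
grip_force: 0.0
```

Run:
```python
from h import *
def chk(f,o,deg,boxes):
    P=pts(f).reshape(-1,3); th=np.radians(deg); R=np.array([[np.cos(th),-np.sin(th)],[np.sin(th),np.cos(th)]])
    L=(P[:,:2]-o)@R*1000; z=P[:,2]*1000
    for n,lo,hi in boxes:
        m=(L[:,0]>-87)&(L[:,0]<-7)&(L[:,1]>lo+5)&(L[:,1]<hi-5)&(z>8)&(z<60)
        print(n,m.sum(),np.percentile(L[m],[2,98],axis=0).round(0).tolist(),np.percentile(z[m],[50,95]).round(1) if m.sum() else '')
B=[('kp L',15,125),('sk',-55,11),('case',-125,-59)]; Q=[('sp L',-20,90),('lk',-90,-24)]
for n in('wrist','top'):
    f=grab(n); print(n); chk(f,[.6582,-.1726],4.62,Q)
    if n=='top': chk(f,[.6335,.1755],-2.26,B)
P=pts(f); 
for n,c in dict(jar=(.45,-.0667)).items():
    q=P.reshape(-1,3); m=(np.linalg.norm(q[:,:2]-c,axis=1)<.04)&(q[:,2]>.03)&(q[:,2]<.05); print(n,q[m].mean(0))
to(.5,0,.2,0); print(sensors.get_state()['joint_velocities'].round(3))
```

```text
wrist
sp L 1022 [[-58.0, -3.0], [-35.0, 73.0]] [11.7 13.3]
lk 947 [[-63.0, -74.0], [-33.0, -44.0]] [22.2 23.6]
top
sp L 66 [[-58.0, 0.0], [-22.0, 76.0]] [11.6 16.3]
lk 92 [[-65.0, -75.0], [-22.0, -42.0]] [22.3 26.1]
kp L 92 [[-78.0, 27.0], [-19.0, 112.0]] [12.9 17.6]
sk 38 [[-64.0, -45.0], [-16.0, -4.0]] [19.1 24.5]
case 153 [[-62.0, -115.0], [-26.0, -70.0]] [22.3 26.7]
jar [ 0.44820899 -0.06729686  0.03778985]
t 46.02 now [ 0.4576 -0.2401  0.1613] psi 4.5 | turn 0.100 shift [ 0.48   0.085 -0.077] open 0.0467 grip 0.0 j7 0.62
[-0.01   0.018 -0.007 -0.022 -0.002 -0.001  0.001]
```

All five are in their compartments with tops at the right heights (floor at 3 mm plus each one's own height), the jar is where it was, and the arm is clear.

```bash
python3 -c "
from plant import sign_off
print(sign_off())"
```

```text
the job is handed in; nothing more can be done
None
```

All five accessories are packed flat in their assigned compartments, the jar, tape dispenser and pen cup were left alone, and the job was handed in at about 46 s; the last two placings and the final state were checked by depth readings rather than by eye, because the 14 pictures were used up.

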